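# Set a jaw cast on the tilted surveying table

## Robot

A 6-joint arm with a two-finger parallel gripper is mounted at the origin on a cart in front of the work surface, level with it; the furniture and walls round the work are solid. World frame = base frame: x ahead of the robot, y to its left, z up, the work surface at z = 0. Lengths are in m, angles in rad, forces in N, time in s.
With the tool pointing down it reaches from about 0.3 to 0.775 m from the base axis. Payload 14.6 kg.
Tool frame: the origin (TCP) lies at the very end of the fingers, on their centre line; the grasp point (between the pads) lies 19 mm behind it; z points along the fingers, y is the direction in which the jaws open and shut (so a half turn about z gives the same grasp; the last joint's range is limited). The gripper opens to 94 mm and grips with 3 to 60 N. Pads are 16 mm wide; open, the fingers measure 119 mm over their backs; the gripper's body (75 mm by 177 mm) begins 78 mm behind the grasp point.
Start: joints at [-1.267, 0.3, 1.521, -0, 1.321, -0.067], TCP at [0.199, -0.513, 0.205] pointing down, gripper open.
Joint ranges: [-3.03, 3.03], [-0.79, 2.21], [0.23, 2.52], [-1.04, 4.18], [0, 3.07], [-2.55, 2.55]. Speed limits (rad/s): [2.22, 2.22, 2.57, 3.14, 3.14, 3.14].

## Interface

Orientations are given as [roll, pitch, yaw] about the fixed x, y, z axes, in that order (R = Rz(yaw) Ry(pitch) Rx(roll)).
In Python, from station import status, camera, ctrl gives the robot as it stands. The module is installed in compiled form; this text tells all that it offers.
- The arm moves only by the shell command python3 -m jog 'ROWS' [FORCE]. ROWS is JSON, a list of rows, each a list of 7 numbers: the shift along the tool's x, y, z each as a share of 1000 mm, from -1 to 1, then the turn, a rotation vector about the tool's x, y, z each as a share of pi/2 rad, from -1 to 1, then the opening, from -1 (shut) to 1 (fully open), so that 0 is half open. A call has 1 to 20 rows; each row is the pose to reach, as a shift and turn from the pose measured when the call began, along the tool's axes at that moment; what a row does not reach only later rows make up. A row lasts 1/10 s, in which the tool goes at most 50 mm and 8.59 degrees, less where a joint would pass 70% of its speed; a pose out of reach is approached as far as the arm can. A call with a number of a shift or a turn outside -1 to 1 is refused whole. A call with a gripper value outside its range is refused whole. The fingers move at their own pace and stop on an object; FORCE is the grip in N (left out, the last holds). Time passes only in rows, so rows that repeat a pose let the fingers close. It gives the time, the measured TCP pose, the force and the opening at its end, in the units of the state.
- status.get_obs(): the state, without advancing time (a new reading comes with each control period).
- camera(name): name is "scene" or "top" or "wrist"; returns a dict with "image" (400x640x3 uint8, red, green, blue), "fx", "fy", "cx", "cy" (pixels), "k1" (the pictures are not rectified: a ray, as slopes to the right and down, at radius r is drawn at 1 + k1 r^2 times it, then the intrinsics apply), "world_from_camera" (4x4, takes a point from camera to world coordinates). Camera axes: x right, y down, z forward; pixel columns grow to the right and rows downward; lengths in m; the calibration is good to about 2 mm. A picture is of the moment at which its call begins. There is no depth.
- ctrl.hand_in(): hands the job in, once; it reports no verdict.
The state is a dict: "time_s": time; "qpos": joint angles; "joint_vel": joint speeds; "tau": joint torques, N m; "ee_pos": TCP position; "eef_rot": TCP orientation; "force": force on the tool from outside, world axes, zero at the start; "moment": the same for the moment, N m; "grip_width": finger opening in m.
Only numpy, scipy, OpenCV 4.12 (cv2) and the standard library are available. Lean on these libraries where they do the work, as an engineer would, in place of code of your own. Each camera call takes 0.05 s, during which the arm holds its last target.

## Task

Two small surveying tables stand on the worktop, one with a level plate and one with a sloping plate. Take the plaster jaw cast that stands nearest the front edge of the worktop (nearest the robot) and set it on the sloping plate, teeth up: centred, its wide side straight across the slope (either way round), and its underside flat on the plate above the stop, not riding on it. Let go of it there, and leave the other jaw casts where they are.

Things in the scene. Friction and masses are not known exactly. Their poses are not given: they have to be found in the camera images.
- cast_center (a point): Plaster jaw cast to be placed, the one nearest the robot. 51 mm along x, 66 mm along y (wide side), 31 mm high: solid flat base 0 to 16 mm, teeth above. Point: its centre, 15.5 mm above the underside; z up through the teeth. Grasp the base across y, low down, at its two ends; the teeth give no grip.
- other_cast_center (a point): Another cast of the same size and shape, farther back in the middle of the worktop: to be left alone. Point and axes as for the first.
- tilted_table_top (a point): Centre of the sloping plate's top face, about 90 mm up, on a fixed table (left or right). Slope 18 deg: x up the slope, y level across, z square out of the plate. Face 66 mm in x, 46 mm in y (the cast overhangs 10 mm at each end). Stop 8 mm high along the low edge, inner face at x = -36 mm. Seated: cast's underside at z = 0, its y along this y, either sense.
- level_table_top (a point): The same point and axes of the other surveying table, on the other side, alike but with a level plate: not to be used.
There are look-alikes about, which are no part of the job. What is shaped like the part that bears cast_center but blue or red is not meant.

How it is judged:
At the end, for the whole second after the job is handed in: The cast stands teeth up on the sloping plate, at rest: centred within 15 mm along and across the slope, its underside flat on the plate (within 5 degrees and about 4 mm), its wide side straight across the slope within 12 degrees, either way round (x of cast_center in the frame of tilted_table_top between -0.015 and 0.015 m and y of cast_center in the frame of tilted_table_top between -0.015 and 0.015 m and z of cast_center in the frame of tilted_table_top between 0.011 and 0.02 m and angle between the z axis of cast_center and the z axis of tilted_table_top, either way round below 0.09 rad and angle between the y axis of cast_center and the y axis of tilted_table_top, either way round below 0.21 rad and angle between cast_center's own z axis and vertical below 0.6 rad and linear speed of cast below 0.02 m/s); the robot touches nothing.
It fails at once if the other cast is shifted by more than 30 mm (distance of other_cast_center from where it was at the start of the episode above 0.03 m).
It also fails if it takes over 35 s, if anything falls off the work surface, if the arm or the gripper's body presses on something with over 40 N, if the wrist force passes 120 N, or if a joint passes its speed limit or range.

## Working session

There is one attempt and no reset: what is moved stays moved. The work goes in short steps, Python scripts to look and compute and a shell command to move; the robot and the scene stay as the last step left them, time stands still between calls to the robot, and variables do not carry over. Pictures are saved under pics/ and viewed, and the job is handed in when it is done.

```bash
mkdir -p pics; python3 - <<'E'
from station import status,camera
import cv2,numpy as np
print(status.get_obs())
for n in("scene","top","wrist"):
    c=camera(n); cv2.imwrite(f"pics/{n}0.png",c["image"][:,:,::-1])
    print(n,c["fx"],c["fy"],c["cx"],c["cy"],c["k1"]);print(np.round(c["world_from_camera"],4))
E
```

```text
{'time_s': 0.0, 'qpos': array([-1.26660255e+00,  3.00452246e-01,  1.52155473e+00, -1.13609477e-07,
        1.32070866e+00, -6.66032077e-02]), 'joint_vel': array([ 4.54952365e-04, -1.89154242e-05, -9.06960320e-04, -1.65166324e-03,
        2.23321042e-03, -2.90443134e-04]), 'tau': array([-4.15803597e-04, -5.31809592e+01, -3.52740884e+01,  7.08039198e-02,
        2.43794970e-02, -6.73856448e-05]), 'ee_pos': array([ 0.19921641, -0.51238008,  0.20490782]), 'eef_rot': array([-3.14047215e+00, -7.46291892e-05,  3.70796971e-01]), 'force': array([ 0.76962854, -0.7603005 ,  0.36588426]), 'moment': array([5.49111671e-02, 8.77338931e-02, 3.03701853e-05]), 'grip_width': 0.09431543226209094}
scene 477.01921541800584 477.01921541800584 324.57318473631284 206.78049631388885 -0.1045343535663376
[[-0.8409 -0.4017  0.3626  0.0638]
 [-0.5409  0.6412 -0.5442  0.6739]
 [-0.0139 -0.6538 -0.7565  1.0622]
 [ 0.      0.      0.      1.    ]]
top 395.8880373916535 395.8880373916535 320.3356921550576 197.86200912304548 -0.032244700036112524
[[ 0.0109 -0.9962  0.086   0.4493]
 [-0.9996 -0.0087  0.0251 -0.0176]
 [-0.0243 -0.0862 -0.996   0.9998]
 [ 0.      0.      0.      1.    ]]
wrist 350.7901675872227 350.7901675872227 321.2820741825093 201.34624118360998 -0.008177980278140498
[[ 0.3618 -0.8995 -0.2448  0.2703]
 [-0.9322 -0.3496 -0.0933 -0.4856]
 [-0.0016  0.262  -0.9651  0.3829]
 [ 0.      0.      0.      1.    ]]
```

View pics/scene0.png

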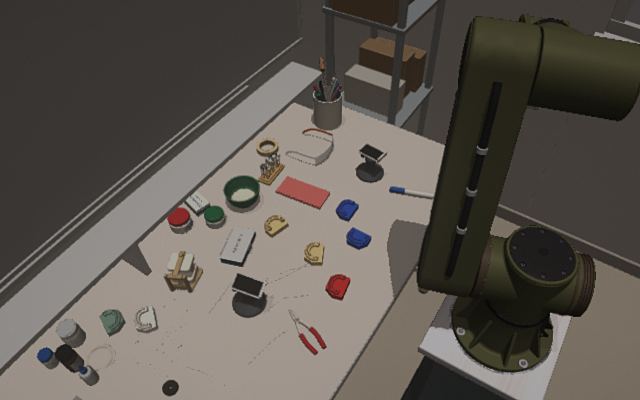

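View pics/top0.png

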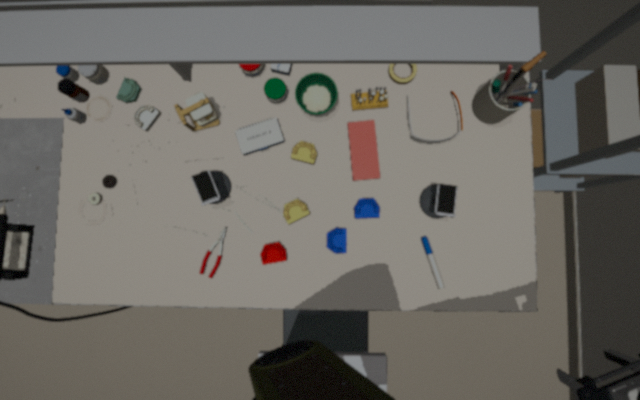

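View pics/wrist0.png

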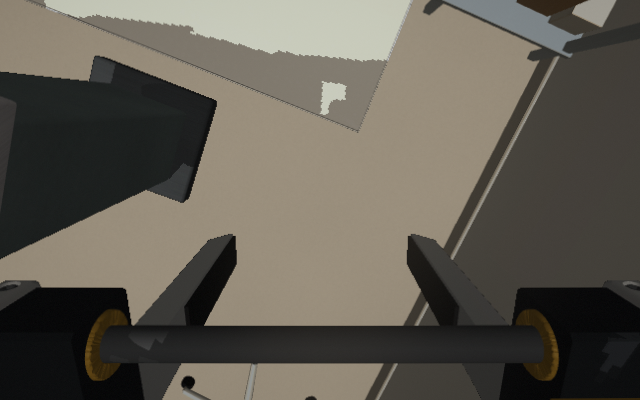

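In the top view the plaster casts are cream at (295,210), cream at (305,152) and whitish at (147,117). Red (274,253) and blue (367,208), (338,240) are excluded. The cream one at (295,210) is nearest the front edge, so it is the target, and (305,152) is the "other". I'll confirm this in an enlarged crop and look at the two tables at (210,187) and (440,200).

```bash
python3 - <<'E'
import cv2,numpy as np
t=cv2.imread("pics/top0.png");s=cv2.imread("pics/scene0.png")
def cr(i,x,y,w,h,k): return cv2.resize(i[y:y+h,x:x+w],None,fx=k,fy=k,interpolation=cv2.INTER_CUBIC)
a=cr(t,260,135,66,100,6)[:500];b=np.vstack([cr(t,180,160,66,50,6),cr(t,410,170,66,50,6)])[:600]
cv2.imwrite("pics/c1.png",np.hstack([cr(t,260,135,65,100,6),b]))
cv2.imwrite("pics/c2.png",np.hstack([np.vstack([cr(s,220,260,65,50,6),cr(s,340,135,65,50,6)]),cr(s,260,205,66,100,6)]))
E
```

```text
(no output)
```

View pics/c1.png

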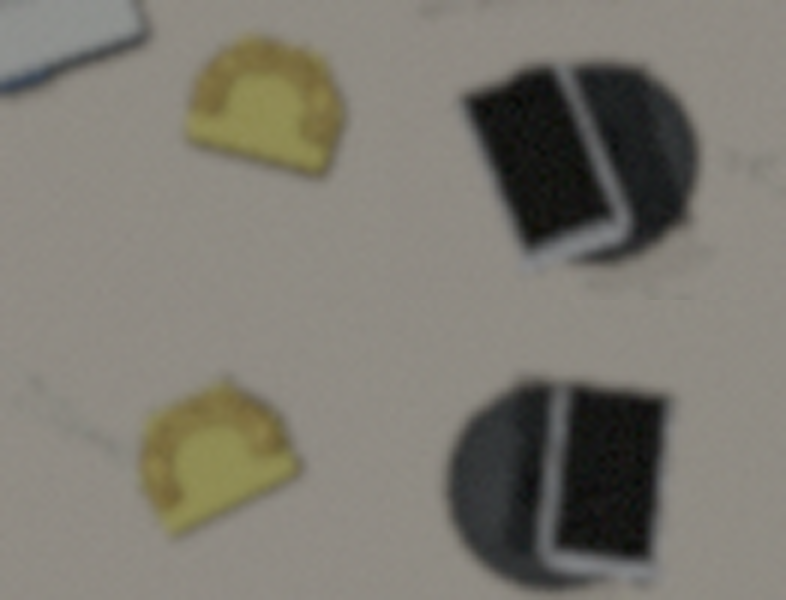

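View pics/c2.png

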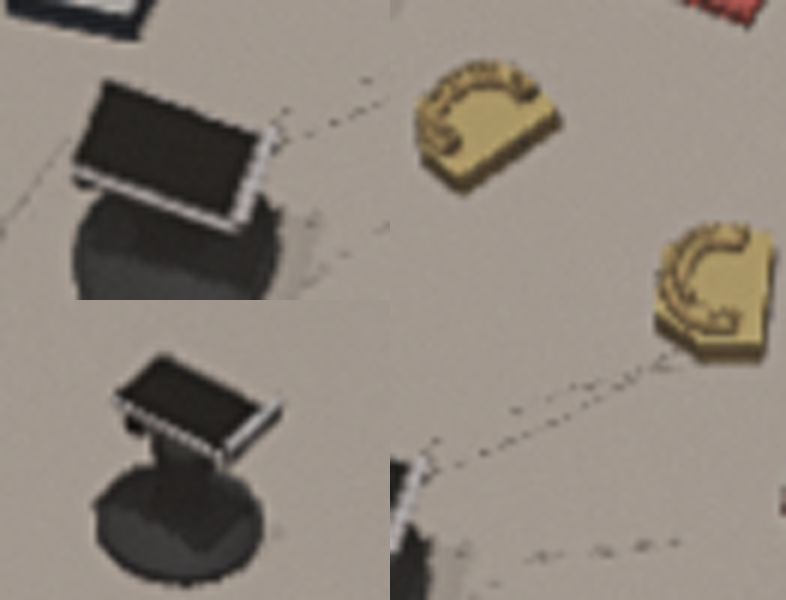

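The crops confirm it: two cream casts with teeth up, and the lower one in the top view is nearest the front edge. Each table has a dark plate with a light rim. Next I measure the plate corners in both views to find which one slopes.

```bash
cat > h.py <<'E'
import numpy as np,cv2
from station import camera,status
def ray(c,uv):
    K=np.array([[c["fx"],0,c["cx"]],[0,c["fy"],c["cy"]],[0,0,1.]])
    p=cv2.undistortPoints(np.array([[uv]],float),K,np.array([c["k1"],0,0,0.]))[0,0]
    T=c["world_from_camera"]; d=T[:3,:3]@[p[0],p[1],1]
    return T[:3,3],d/np.linalg.norm(d)
def onz(c,uv,z):
    o,d=ray(c,uv); return o+d*(z-o[2])/d[2]
def tri(rs):
    A=0;b=0
    for o,d in rs:
        P=np.eye(3)-np.outer(d,d);A=A+P;b=b+P@o
    x=np.linalg.solve(A,b)
    return x,max(np.linalg.norm((np.eye(3)-np.outer(d,d))@(x-o)) for o,d in rs)
E
python3 - <<'E'
from h import *
t=camera("top");s=camera("scene")
L=[((470,97),(105,82)),((555,68),(73,165)),((620,218),(235,222)),((530,252),(262,135))]
L2=[((560,382),(118,400)),((668,398),(162,355)),((548,555),(222,458)),((655,568),(278,405))]
# left: try top/scene correspondences by world order
def T(p,o,base): return (o[0]+(p[0]-base[0])/6,o[1]+(p[1]-base[1])/6)
print("left top@.09")
for a in [(470,97),(555,68),(622,218),(530,252)]: print(np.round(onz(t,T(a,(180,160),(390,0)),.09),3))
print("left scene")
for a in [(105,82),(73,168),(238,225),(270,135)]: print(np.round(onz(s,T(a,(220,260),(0,0)),.09),3))
print("right top")
for a in [(560,382),(668,398),(655,568),(548,555)]: print(np.round(onz(t,T(a,(410,170),(390,300)),.09),3))
print("right scene")
for a in [(118,400),(162,355),(278,405),(222,458)]: print(np.round(onz(s,T(a,(340,135),(0,300)),.09),3))
# cast masks
for n,c in(("top",t),("scene",s)):
    hsv=cv2.cvtColor(c["image"],cv2.COLOR_RGB2HSV)
    m=cv2.inRange(hsv,(18,85,60),(35,255,255))
    k,l,st,ce=cv2.connectedComponentsWithStats(m)
    for i in range(1,k):
        if st[i,4]>60: 
            print(n,st[i],np.round(ce[i],1),np.round(onz(c,ce[i],.018),3))
E
```

```text
left top@.09
[0.576 0.304 0.09 ]
[0.588 0.271 0.09 ]
[0.529 0.242 0.09 ]
[0.516 0.278 0.09 ]
left scene
[0.593 0.267 0.09 ]
[0.578 0.305 0.09 ]
[0.507 0.29  0.09 ]
[0.521 0.25  0.09 ]
right top
[ 0.563 -0.266  0.09 ]
[ 0.557 -0.308  0.09 ]
[ 0.492 -0.301  0.09 ]
[ 0.497 -0.261  0.09 ]
right scene
[ 0.559 -0.265  0.09 ]
[ 0.557 -0.306  0.09 ]
[ 0.489 -0.304  0.09 ]
[ 0.495 -0.256  0.09 ]
top [390  65  26  18 144] [401.6  75.3] [ 0.851 -0.197  0.018]
top [351  91  37  19 476] [367.5 101.2] [ 0.782 -0.11   0.018]
top [175  98  34  27 220] [189.1 109.3] [0.76  0.348 0.018]
top [193 119  26  11 112] [205.5 124.6] [0.72  0.303 0.018]
top [533 124  10  23  92] [536.8 135.4] [ 0.697 -0.536  0.018]
top [292 142  25  22 401] [304.2 152.2] [0.649 0.049 0.018]
top [534 147  10  21  73] [537.3 158.2] [ 0.638 -0.535  0.018]
top [284 199  25  24 402] [294.9 210.6] [0.502 0.07  0.018]
scene [ 475   17   66   40 1561] [508.4  34.9] [ 0.421 -1.334  0.018]
scene [ 543   28   97   46 2438] [592.   50.2] [ 0.075 -1.426  0.018]
scene [257 139  21  17 114] [266.6 146.7] [ 0.865 -0.195  0.018]
scene [265 216  23  21 300] [274.5 224.6] [0.648 0.053 0.018]
scene [507 235  77  54 321] [553.1 269.1] [-0.066 -0.215  0.018]
scene [489 240  17  34 344] [496.7 256.8] [ 0.078 -0.173  0.018]
scene [305 243  19  22 337] [314.2 252.9] [0.5   0.074 0.018]
scene [459 331  90  39 872] [500.9 354.2] [-0.027  0.086  0.018]
```

```bash
python3 -m jog '[[0.446,-0.537,-0.045,0,0,0,1],[0.446,-0.537,-0.045,0,0,0,1],[0.446,-0.537,-0.045,0,0,0,1],[0.446,-0.537,-0.045,0,0,0,1],[0.446,-0.537,-0.045,0,0,0,1],[0.446,-0.537,-0.045,0,0,0,1],[0.446,-0.537,-0.045,0,0,0,1],[0.446,-0.537,-0.045,0,0,0,1],[0.446,-0.537,-0.045,0,0,0,1],[0.446,-0.537,-0.045,0,0,0,1],[0.446,-0.537,-0.045,0,0,0,1],[0.446,-0.537,-0.045,0,0,0,1],[0.446,-0.537,-0.045,0,0,0,1],[0.446,-0.537,-0.045,0,0,0,1],[0.446,-0.537,-0.045,0,0,0,1],[0.446,-0.537,-0.045,0,0,0,1],[0.446,-0.537,-0.045,0,0,0,1]]' 30
python3 - <<'E'
from h import *
import pickle
c=camera("wrist");cv2.imwrite("pics/w1.png",c["image"][:,:,::-1]);pickle.dump(c,open("w1.pkl","wb"));print(status.get_obs()["ee_pos"],status.get_obs()["eef_rot"])
E
```

```text
time_s: 1.95
ee_pos: [0.4201, 0.1488, 0.2504]
eef_rot: [-3.141, 0.0, 0.37]
force: [0.7, -0.2, -0.5]
grip_width: 0.0939
[0.42022183 0.1485516  0.25052999] [-3.14119035e+00 -6.79953076e-05  3.69362595e-01]
```

View pics/w1.png

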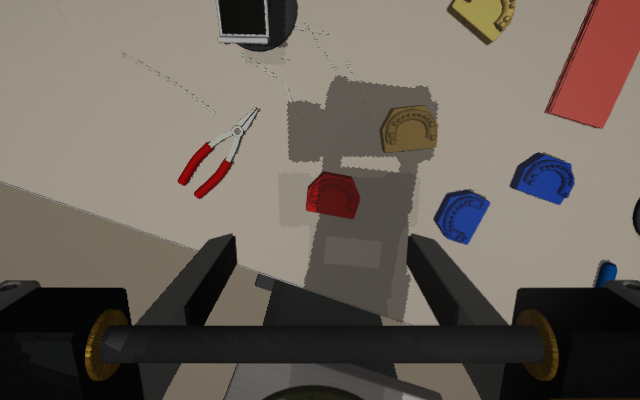

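The wrist picture shows the target cast at (409,130), in shadow, with its flat back toward the robot. The left table at (250,20) is cut off at the top.

```bash
python3 - <<'E'
from h import *
import pickle
c=pickle.load(open("w1.pkl","rb"));i=c["image"]
k=cv2.resize(i[95:165,370:450],None,fx=8,fy=8,interpolation=cv2.INTER_CUBIC)
k=cv2.convertScaleAbs(k,alpha=1.6)
hsv=cv2.cvtColor(i,cv2.COLOR_RGB2HSV)
m=cv2.inRange(hsv,(15,115,40),(35,255,255))
m[:95]=0;m[165:]=0;m[:,:370]=0;m[:,450:]=0
cs,_=cv2.findContours(m,0,1);q=max(cs,key=cv2.contourArea)
print(cv2.contourArea(q),cv2.boundingRect(q))
ap=cv2.approxPolyDP(q,2,True)[:,0]
for p in ap: print(p,np.round(onz(c,p,0),4),np.round(onz(c,p,.016),4))
cv2.polylines(k,[((q-[370,95])*8+4)],True,(255,0,0),1)
cv2.imwrite("pics/k1.png",k[:,:,::-1])
E
```

```text
2049.5 (380, 106, 57, 46)
[424 106] [0.535  0.0632 0.    ] [0.5333 0.0674 0.016 ]
[402 107] [0.5245 0.0869 0.    ] [0.5233 0.0902 0.016 ]
[390 111] [0.5152 0.0982 0.    ] [0.5143 0.1011 0.016 ]
[380 128] [0.4928 0.1014 0.    ] [0.4928 0.1041 0.016 ]
[383 150] [0.4701 0.0874 0.    ] [0.4709 0.0907 0.016 ]
[395 151] [0.4743 0.0733 0.    ] [0.4749 0.0771 0.016 ]
[435 145] [0.4985 0.031  0.    ] [0.4982 0.0364 0.016 ]
[436 124] [0.5214 0.0408 0.    ] [0.5202 0.0459 0.016 ]
```

View pics/k1.png

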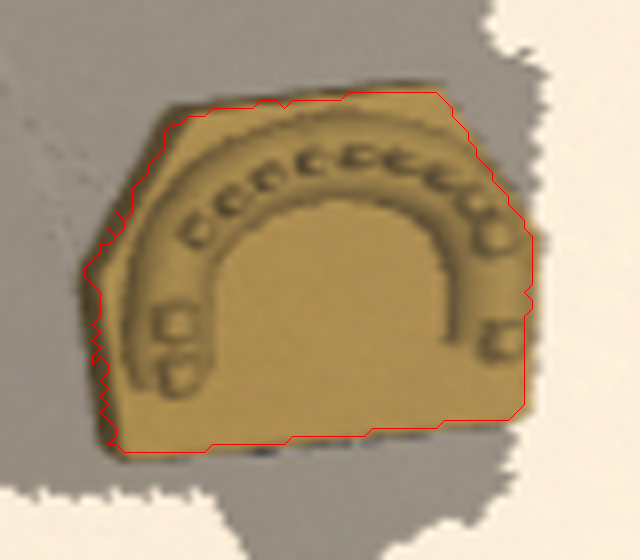

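```bash
python3 - <<'E'
from h import *
import pickle
c=pickle.load(open("w1.pkl","rb"))
P=[onz(c,(370+X/8-.44,95+Y/8-.44),.016)[:2] for X,Y in [(120,455),(527,415),(535,240),(437,90),(175,115),(102,287)]]
P=np.array(P);print(np.round(P,4))
d=P[1]-P[0];print("back",np.linalg.norm(d),np.degrees(np.arctan2(d[1],d[0])))
f=P[3]-P[4];print("front",np.linalg.norm(f),np.degrees(np.arctan2(f[1],f[0])))
w=P[2]-P[5];print("wide",np.linalg.norm(w),np.degrees(np.arctan2(w[1],w[0])))
for a in(-64,-62,-60):
  y=np.array([np.cos(np.radians(a)),np.sin(np.radians(a))]);x=np.array([-y[1],y[0]])
  L=P@np.c_[x,y]
  cc=(L.max(0)+L.min(0))/2;print(a,np.round((L-cc)*1000,1).tolist(),np.ptp(L,axis=0),cc@np.array([x,y]))
E
```

```text
[[0.47   0.0883]
 [0.4969 0.0352]
 [0.5199 0.0451]
 [0.5336 0.0673]
 [0.517  0.1005]
 [0.4912 0.1005]]
back 0.059523635329124996 -63.16267362265443
front 0.037178502802770796 -63.46876622635148
wide 0.062365770497260574 -62.66143627383818
-64 [[-24.0, -29.5], [-23.1, 30.0], [1.9, 31.2], [24.0, 17.3], [23.6, -19.9], [0.5, -31.2]] [0.04795361 0.06234875] [0.50447103 0.07231408]
-62 [[-23.0, -30.4], [-24.2, 29.2], [0.7, 31.2], [23.3, 18.1], [24.2, -19.1], [1.5, -31.2]] [0.04845239 0.06236161] [0.5045659  0.07231768]
-60 [[-21.8, -31.2], [-25.1, 28.3], [-0.2, 31.2], [22.8, 18.9], [25.1, -18.3], [2.7, -31.1]] [0.05010669 0.06232461] [0.50442636 0.0722079 ]
```

```bash
python3 -m jog '[[0.06,-0.08,0,0,0,0,1],[0.06,-0.08,0,0,0,0,1],[0.06,-0.08,0,0,0,0,1],[0.06,-0.08,0,0,0,0,1],[0.06,-0.08,0,0,0,0,1],[0.06,-0.08,0,0,0,0,1]]'
python3 - <<'E'
from h import *
import pickle
c=camera("wrist");cv2.imwrite("pics/w2.png",c["image"][:,:,::-1]);pickle.dump(c,open("w2.pkl","wb"));print(status.get_obs()["joint_vel"].max())
E
python3 -m jog '[[0.06,0.07,0.0,0,0,0,1],[0.06,0.07,0.0,0,0,0,1],[0.06,0.07,0.0,0,0,0,1],[0.06,0.07,0.0,0,0,0,1],[0.06,0.07,0.0,0,0,0,1],[0.06,0.07,0.0,0,0,0,1]]'
python3 - <<'E'
from h import *
import pickle
c=camera("wrist");cv2.imwrite("pics/w3.png",c["image"][:,:,::-1]);pickle.dump(c,open("w3.pkl","wb"));print(status.get_obs()["joint_vel"].max())
E
```

```text
time_s: 2.6
ee_pos: [0.4473, 0.2436, 0.251]
eef_rot: [-3.141, -0.001, 0.368]
force: [-0.2, -1.3, 1.0]
grip_width: 0.0937
0.008476827868414648
time_s: 3.25
ee_pos: [0.5279, 0.2004, 0.2515]
eef_rot: [-3.141, -0.001, 0.369]
force: [0.1, 1.0, 0.5]
grip_width: 0.0938
0.0035796688695071965
```

View pics/w2.png

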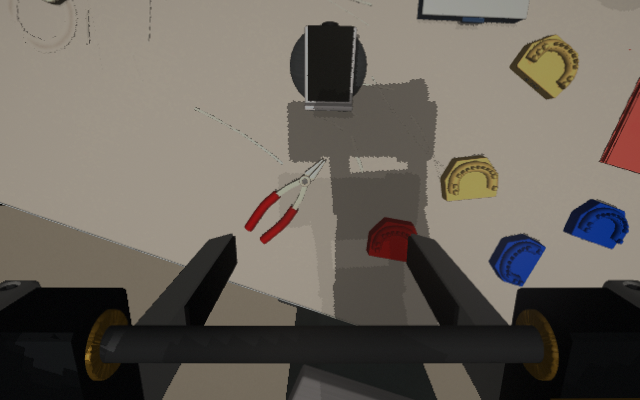

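View pics/w3.png

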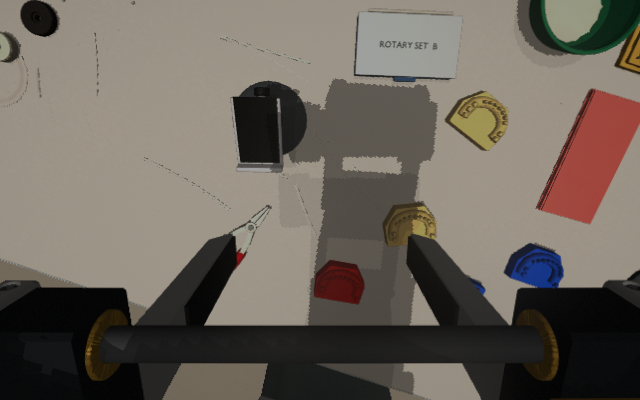

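The plate shows clearly at (330,65) in w2 and (258,132) in w3, with the light stop on the side nearest the robot. I'll enlarge both to pick out the corners.

```bash
python3 - <<'E'
import cv2,numpy as np
a=cv2.imread("pics/w2.png")[15:120,285:375];b=cv2.imread("pics/w3.png")[80:185,215:305]
f=lambda i:cv2.convertScaleAbs(cv2.resize(i,None,fx=4.4,fy=4.4,interpolation=cv2.INTER_CUBIC),alpha=1.3)
cv2.imwrite("pics/p1.png",np.hstack([f(a),f(b)]))
E
```

```text
(no output)
```

View pics/p1.png

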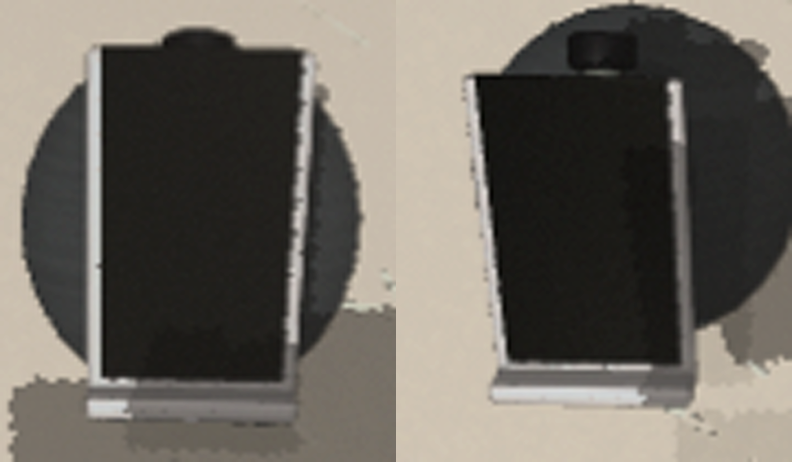

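```bash
python3 - <<'E'
from h import *
import pickle
a=pickle.load(open("w2.pkl","rb"));b=pickle.load(open("w3.pkl","rb"))
def run(A,B,n):
    P=[]
    for p,q in zip(A,B):
        x,e=tri([ray(a,(285+p[0]/4.4-.4,15+p[1]/4.4-.4)),ray(b,(215+(q[0]-396)/4.4-.4,80+q[1]/4.4-.4))]);P.append(x);print(np.round(x,4),round(e*1000,1))
    P=np.array(P)
    up=(P[0]+P[1]-P[2]-P[3])/2;ac=(P[0]+P[3]-P[1]-P[2])/2
    print(n,"len",np.linalg.norm(up),"slope",np.degrees(np.arcsin(up[2]/np.linalg.norm(up))),"az",np.degrees(np.arctan2(up[1],up[0])),"wid",np.linalg.norm(ac),"az",np.degrees(np.arctan2(ac[1],ac[0])),"acrosstilt",np.degrees(ac[2]/np.linalg.norm(ac)),"c",P.mean(0))
run([(102,47),(303,52),(285,380),(101,380)],[(476,75),(668,80),(680,362),(508,362)],"black")
run([(88,47),(313,55),(295,380),(88,380)],[(467,75),(681,80),(690,365),(500,365)],"outer")
E
```

```text
[0.5778 0.3061 0.0952] 0.1
[0.5912 0.2686 0.0949] 0.0
[0.5329 0.2474 0.0773] 0.4
[0.5183 0.2849 0.0749] 0.1
black len 0.06536539998639374 slope 16.831695871785875 az 19.755783363298082 wid 0.04004651796431458 az 110.50109557282087 acrosstilt -1.5601773590200376 c [0.55504159 0.27675101 0.08557652]
[0.5771 0.3087 0.0927] 0.2
[0.5921 0.2665 0.0916] 0.0
[0.5335 0.2452 0.0788] 0.1
[0.517  0.2871 0.0739] 0.5
outer len 0.06503961013287547 slope 14.075675486031676 az 19.816721475250162 wid 0.044964252635175096 az 110.5588092762136 acrosstilt -2.445574077283648 c [0.5549164  0.27687871 0.0842354 ]
```

```bash
python3 -m jog '[[-0.078,0.112,0.15,0,0,-0.065,1],[-0.078,0.112,0.15,0,0,-0.065,1],[-0.078,0.112,0.15,0,0,-0.065,1],[-0.078,0.112,0.15,0,0,-0.065,1],[-0.078,0.112,0.15,0,0,-0.065,1],[-0.078,0.112,0.15,0,0,-0.065,1],[-0.078,0.112,0.15,0,0,-0.065,1]]'
python3 - <<'E'
from h import *
import pickle
c=camera("wrist");cv2.imwrite("pics/w4.png",c["image"][:,:,::-1]);pickle.dump(c,open("w4.pkl","wb"));o=status.get_obs();print(o["ee_pos"],o["eef_rot"])
E
```

```text
time_s: 4.0
ee_pos: [0.4966, 0.0689, 0.1028]
eef_rot: [3.141, -0.004, 0.472]
force: [1.0, -1.0, -0.1]
grip_width: 0.094
[0.49664667 0.06901845 0.10278351] [ 3.14085848 -0.00385865  0.4719825 ]
```

View pics/w4.png

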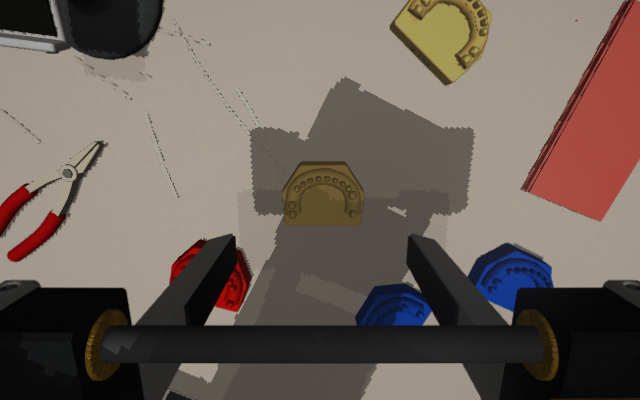

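The cast is centred between the fingers at (323,195), with its back edge level at row 224. The red and blue casts are clear of the fingers' path. I'll descend and grip.

```bash
python3 -m jog '[[-0.001,0,0.05,0,0,0,1],[-0.001,0,0.085,0,0,0,1],[-0.001,0,0.098,0,0,0,1],[-0.001,0,0.0995,0,0,0,1],[-0.001,0,0.0995,0,0,0,1]]' 
python3 -m jog '[[0,0,0,0,0,0,-1],[0,0,0,0,0,0,-1],[0,0,0,0,0,0,-1],[0,0,0,0,0,0,-1],[0,0,0,0,0,0,-1],[0,0,0,0,0,0,-1],[0,0,0,0,0,0,-1],[0,0,0,0,0,0,-1]]' 35
```

```text
time_s: 4.55
ee_pos: [0.4972, 0.0691, 0.0047]
eef_rot: [3.14, -0.006, 0.473]
force: [-0.4, 0.4, -0.4]
grip_width: 0.0942
time_s: 5.35
ee_pos: [0.4974, 0.0691, 0.0051]
eef_rot: [3.14, -0.006, 0.473]
force: [-1.8, -0.9, 6.5]
grip_width: 0.0635
```

Gripped at 63.5 mm, which fits the base. Now lift and check.

```bash
python3 -m jog '[[0,0,-0.02,0,0,0,-1],[0,0,-0.06,0,0,0,-1],[0,0,-0.11,0,0,0,-1],[0,0,-0.16,0,0,0,-1],[0,0,-0.19,0,0,0,-1],[0,0,-0.19,0,0,0,-1],[0,0,-0.19,0,0,0,-1]]'
python3 - <<'E'
from h import *
import pickle
c=camera("wrist");cv2.imwrite("pics/w5.png",c["image"][:,:,::-1]);pickle.dump(c,open("w5.pkl","wb"))
s=camera("scene")["image"];cv2.imwrite("pics/s5.png",cv2.resize(s[60:300,180:440],None,fx=3,fy=3)[:600,:,::-1])
o=status.get_obs();print(o["ee_pos"],o["eef_rot"],o["grip_width"],o["force"])
E
```

```text
time_s: 6.05
ee_pos: [0.496, 0.0688, 0.1946]
eef_rot: [3.14, -0.006, 0.472]
force: [0.3, 0.1, -1.5]
grip_width: 0.0638
[0.49555931 0.06875905 0.19344921] [ 3.14091831 -0.003752    0.47241234] 0.06336943000752134 [ 0.52726383  0.35170798 -0.60277566]
```

View pics/w5.png

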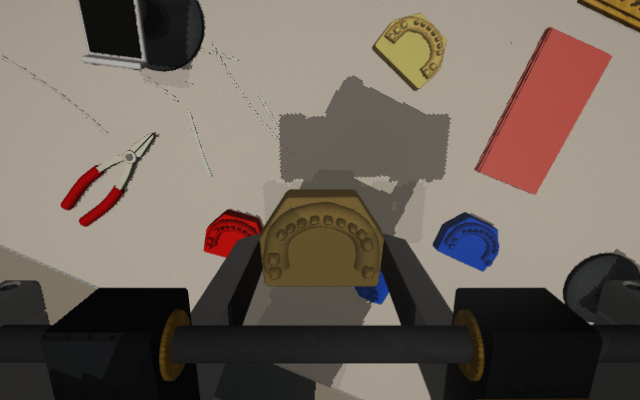

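View pics/s5.png

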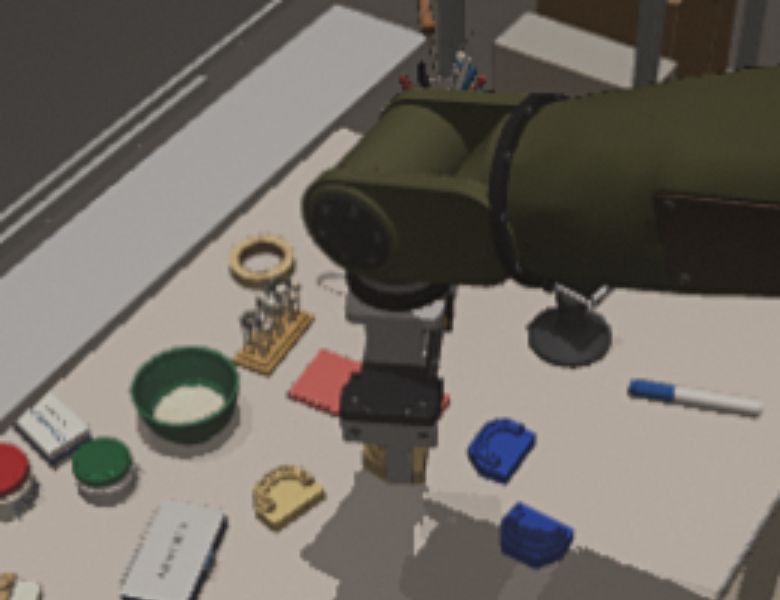

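The cast is held square, with its back edge level at row 286. I'll measure its place in the hand and work out the placing move.

```bash
python3 - <<'E'
from h import *
import pickle
from scipy.spatial.transform import Rotation as R
c=pickle.load(open("w5.pkl","rb"))
i=c["image"];cv2.imwrite("pics/k5.png",cv2.convertScaleAbs(cv2.resize(i[180:295,250:395],None,fx=5,fy=5,interpolation=cv2.INTER_CUBIC)[:,:,::-1],alpha=1.5))
o=status.get_obs();Rt=R.from_euler("xyz",o["eef_rot"]).as_matrix();p=o["ee_pos"]
pl=p+np.array([0,0,.0115])
for uv in [(268,285),(378,287),(383,240),(357,190),(287,191),(261,240)]:
    w=onz(c,uv,pl[2]);print(uv,np.round((w-p)@Rt*1000,1))
# place target
az=np.radians(20);sl=np.radians(18)
x=np.array([np.cos(az)*np.cos(sl),np.sin(az)*np.cos(sl),np.sin(sl)]);y=np.array([-np.sin(az),np.cos(az),0]);z=np.cross(x,y)
Rg=np.c_[x,-y,-z];C=np.array([.555,.2768,.087])
for h in(.030,.005):
  tcp=C-.009*x+h*z     # cast centre 9 mm ahead of TCP
  d=Rt.T@(tcp-p);rv=R.from_matrix(Rt.T@Rg).as_rotvec()
  print(h,tcp,"shift",np.round(d,4),"turn",np.round(rv/(np.pi/2),4))
E
```

```text
(268, 285) [-15.  -27.7 -11.6]
(378, 287) [-16.2  30.6 -11.5]
(383, 240) [ 10.3  32.1 -11.4]
(357, 190) [ 36.5  18.1 -11.4]
(287, 191) [ 36.1 -16.3 -11.4]
(261, 240) [ 10.4 -30.2 -11.5]
0.03 [0.53824526 0.27070177 0.11275054] shift [ 0.1296 -0.1605  0.0811] turn [-0.0121  0.1973  0.0779]
0.005 [0.54550479 0.27334403 0.08897413] shift [ 0.1372 -0.1595  0.1049] turn [-0.0121  0.1973  0.0779]
```

View pics/k5.png

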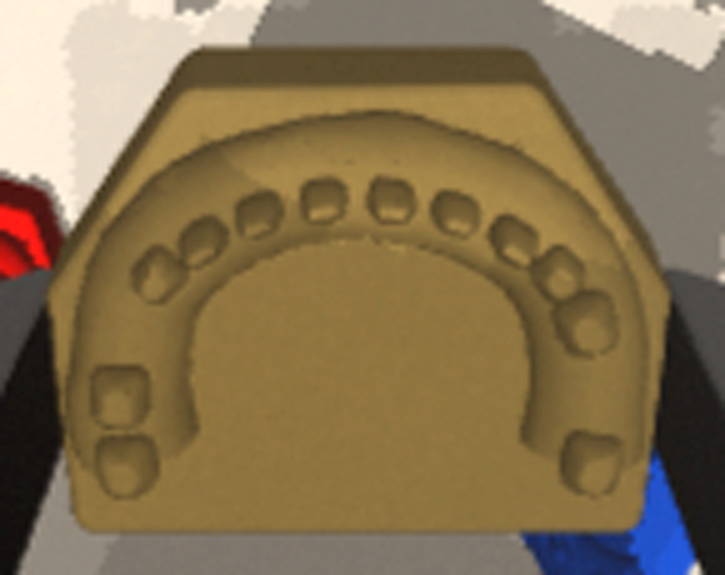

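Cast in hand: centre about 8.6 mm ahead of the TCP, with the back-to-front length 48 mm as before. Moving to 50 mm above the plate, tilted.

```bash
python3 -m jog '[[0.03,-0.04,0,0,0,0,-1],[0.06,-0.08,0,0,0,0,-1],[0.09,-0.12,0.01,-0.004,0.06,0.03,-1],[0.115,-0.155,0.03,-0.008,0.12,0.05,-1],[0.1235,-0.161,0.05,-0.012,0.19,0.078,-1],[0.1235,-0.161,0.062,-0.012,0.1973,0.078,-1],[0.1235,-0.161,0.062,-0.012,0.1973,0.078,-1],[0.1235,-0.161,0.062,-0.012,0.1973,0.078,-1],[0.1235,-0.161,0.062,-0.012,0.1973,0.078,-1]]'
python3 - <<'E'
from h import *
import pickle
c=camera("wrist");cv2.imwrite("pics/w6.png",c["image"][:,:,::-1]);pickle.dump(c,open("w6.pkl","wb"))
s=camera("scene")["image"];t=camera("top")["image"]
f=lambda i:cv2.resize(i,None,fx=4,fy=4,interpolation=cv2.INTER_CUBIC)
cv2.imwrite("pics/s6.png",np.hstack([f(s[220:340,190:285]),f(t[130:250,165:260])])[:,:,::-1])
E
```

```text
time_s: 7.05
ee_pos: [0.533, 0.2682, 0.1323]
eef_rot: [-3.142, -0.314, 0.348]
force: [-0.1, 0.7, -0.2]
grip_width: 0.0636
```

View pics/w6.png

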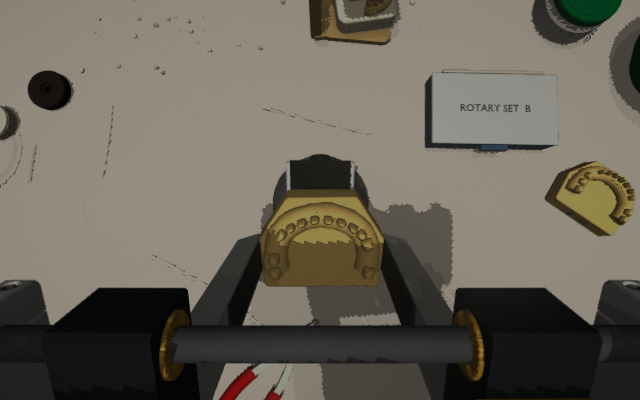

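View pics/s6.png

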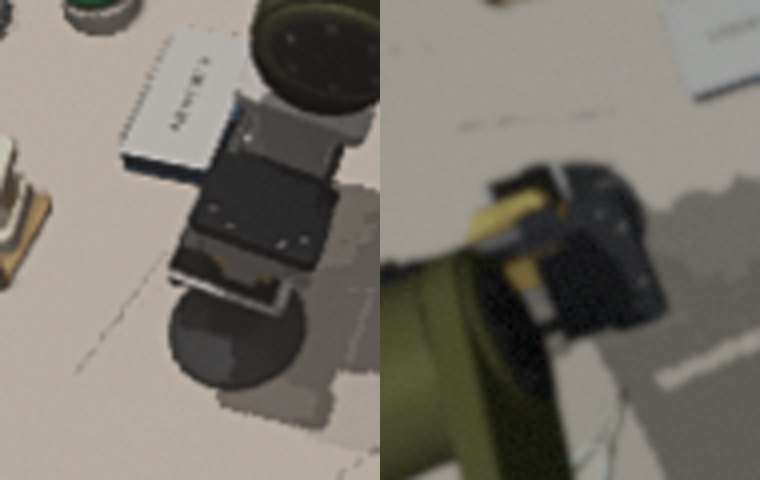

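The plate's sides run vertically, at columns 288 and 354 (middle 321). The cast's middle is at 322, so yaw and cross position agree. I'll check the high edge (row about 160) against the expected plane before lowering.

```bash
python3 - <<'E'
from h import *
import pickle
from scipy.spatial.transform import Rotation as R
c=pickle.load(open("w6.pkl","rb"));i=c["image"]
cv2.imwrite("pics/k6.png",cv2.convertScaleAbs(cv2.resize(i[145:295,255:390],None,fx=4,fy=4,interpolation=cv2.INTER_CUBIC)[:,:,::-1],alpha=1.4))
o=status.get_obs();Rt=R.from_euler("xyz",o["eef_rot"]).as_matrix();p=o["ee_pos"]
for C in ([.555,.2768,.087],):
  d=Rt.T@(np.array(C)-p);print("centre in tool mm",np.round(d*1000,1))
  T=np.linalg.inv(c["world_from_camera"])
  for X,Y in((33,-23),(33,23),(-33,-23),(-33,23)):
    az=np.radians(20);sl=np.radians(18)
    x=np.array([np.cos(az)*np.cos(sl),np.sin(az)*np.cos(sl),np.sin(sl)]);y=np.array([-np.sin(az),np.cos(az),0])
    w=np.array(C)+X/1000*x+Y/1000*y;q=T[:3,:3]@w+T[:3,3]
    a=q[:2]/q[2];a=a*(1+c["k1"]*(a@a));print(X,Y,a*c["fx"]+[c["cx"],c["cy"]])
E
```

```text
centre in tool mm [ 8.5 -0.5 50.4]
33 -23 [354.92472697 160.16997486]
33 23 [284.5660526  160.25732562]
-33 -23 [352.68361941 253.65010224]
-33 23 [287.26342465 253.7192816 ]
```

View pics/k6.png

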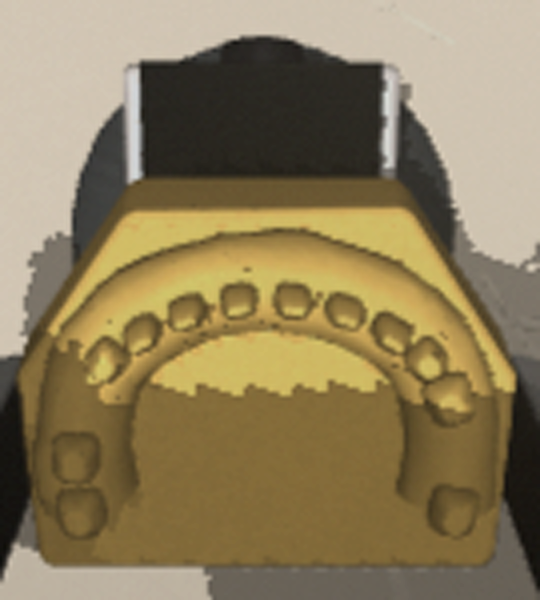

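```bash
python3 -m jog '[[0,0,0.02,0,0,0,-1],[0,0,0.034,0,0,0,-1],[0,0,0.038,0,0,0,-1],[0,0,0.038,0,0,0,-1]]'; python3 -m jog '[[0,0,0.0015,0,0,0,-1],[0,0,0.003,0,0,0,-1],[0,0,0.003,0,0,0,-1]]'
```

```text
time_s: 7.6
ee_pos: [0.5438, 0.2721, 0.0955]
eef_rot: [-3.142, -0.313, 0.348]
force: [-0.0, 0.0, -1.0]
grip_width: 0.0637
time_s: 7.9
ee_pos: [0.5447, 0.2725, 0.0929]
eef_rot: [-3.141, -0.314, 0.348]
force: [0.4, 0.3, -0.4]
grip_width: 0.0634
```

```bash
python3 -m jog '[[0,0,0.0015,0,0,0,-1],[0,0,0.0015,0,0,0,-1]]'; python3 -m jog '[[0,0,0.0015,0,0,0,-1],[0,0,0.0015,0,0,0,-1]]'; python3 - <<'E'
from h import *
s=camera("wrist")["image"];cv2.imwrite("pics/w7.png",s[:,:,::-1])
E
```

```text
time_s: 8.1
ee_pos: [0.5451, 0.2727, 0.0915]
eef_rot: [-3.141, -0.314, 0.348]
force: [0.3, 0.7, -0.5]
grip_width: 0.0635
time_s: 8.3
ee_pos: [0.5457, 0.2728, 0.0902]
eef_rot: [-3.142, -0.314, 0.348]
force: [-0.8, -0.2, 0.7]
grip_width: 0.0637
```

View pics/w7.png

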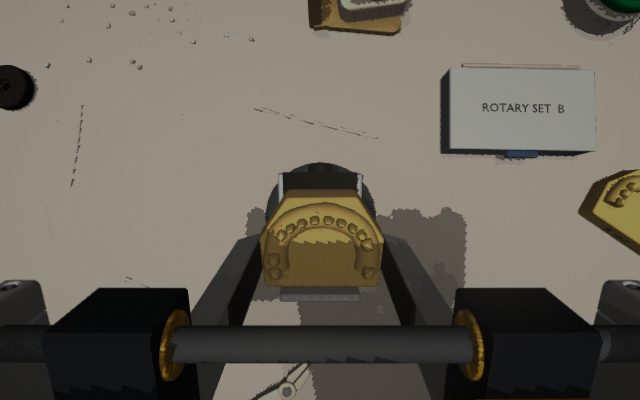

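No contact yet. The stop shows below the back edge at rows 288-299, with a gap. I'll go on in small steps.

```bash
python3 -m jog '[[0,0,0.0015,0,0,0,-1],[0,0,0.0015,0,0,0,-1]]'; python3 -m jog '[[0,0,0.001,0,0,0,-1],[0,0,0.001,0,0,0,-1]]'
```

```text
time_s: 8.55
ee_pos: [0.5458, 0.2729, 0.0901]
eef_rot: [3.141, -0.314, 0.349]
force: [-15.0, -5.8, 18.5]
grip_width: 0.0636
time_s: 8.75
ee_pos: [0.5458, 0.2729, 0.0901]
eef_rot: [3.141, -0.314, 0.349]
force: [-13.6, -5.3, 15.6]
grip_width: 0.0631
```

Contact is firm at about 18 N, at the expected height (plate centre about 0.088 m). Releasing slowly, without moving the hand.

```bash
python3 -m jog '[[0,0,-0.0003,0,0,0,-0.9],[0,0,-0.0003,0,0,0,0.6],[0,0,-0.0003,0,0,0,0.8],[0,0,-0.0003,0,0,0,1],[0,0,-0.0003,0,0,0,1],[0,0,-0.0003,0,0,0,1]]' 10; python3 - <<'E'
from h import *
s=camera("wrist")["image"];cv2.imwrite("pics/w8.png",s[:,:,::-1])
E
```

```text
time_s: 9.35
ee_pos: [0.5457, 0.2729, 0.0903]
eef_rot: [3.141, -0.314, 0.349]
force: [0.5, -0.5, -0.6]
grip_width: 0.094
```

View pics/w8.png

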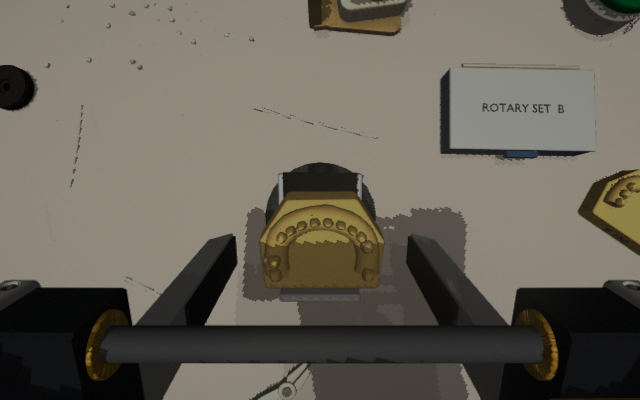

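The cast stays in place, centred between the open fingers, with its back edge at row 287. Retreating square off the plate.

```bash
python3 -m jog '[[0,0,-0.02,0,0,0,1],[0,0,-0.06,0,0,0,1],[0,0,-0.1,0,0,0,1],[0,0,-0.13,0,0,0,1],[-0.04,0,-0.14,0,0,0,1],[-0.04,0,-0.14,0,0,0,1],[-0.04,0,-0.14,0,0,0,1]]'; python3 - <<'E'
from h import *
import pickle
c=camera("wrist");cv2.imwrite("pics/w9.png",c["image"][:,:,::-1]);pickle.dump(c,open("w9.pkl","wb"))
i=c["image"];cv2.imwrite("pics/k9.png",cv2.resize(i[90:240,240:400],None,fx=4,fy=4,interpolation=cv2.INTER_CUBIC)[:,:,::-1])
s=camera("scene")["image"];cv2.imwrite("pics/s9.png",cv2.resize(s[180:320,180:340],None,fx=4,fy=4,interpolation=cv2.INTER_CUBIC)[:,:,::-1])
E
```

```text
time_s: 10.1
ee_pos: [0.4693, 0.2452, 0.2117]
eef_rot: [3.141, -0.315, 0.349]
force: [0.8, 0.3, 0.1]
grip_width: 0.0942
```

View pics/w9.png

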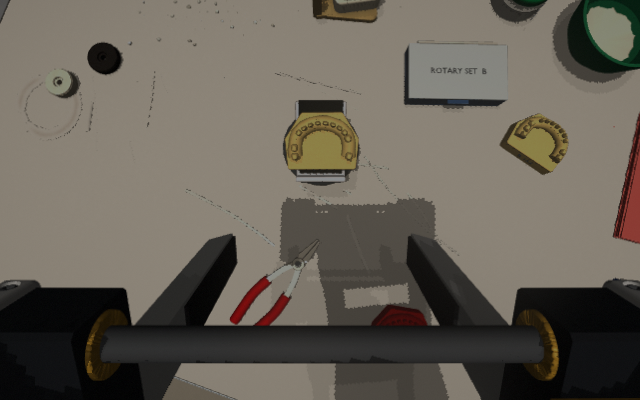

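View pics/k9.png

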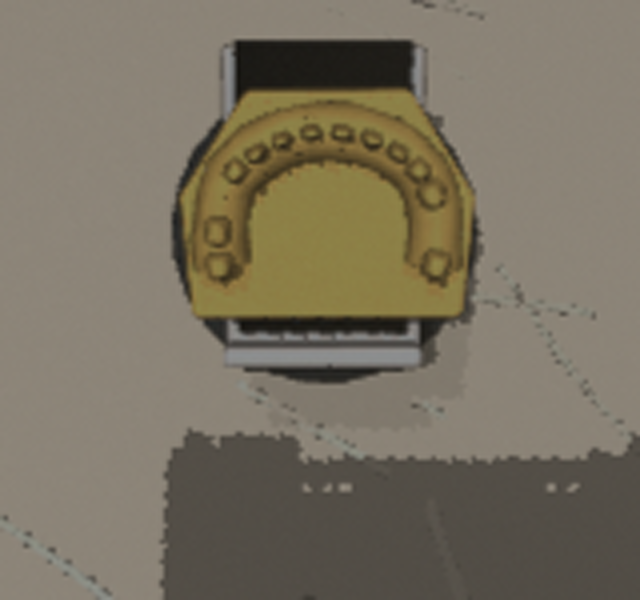

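View pics/s9.png

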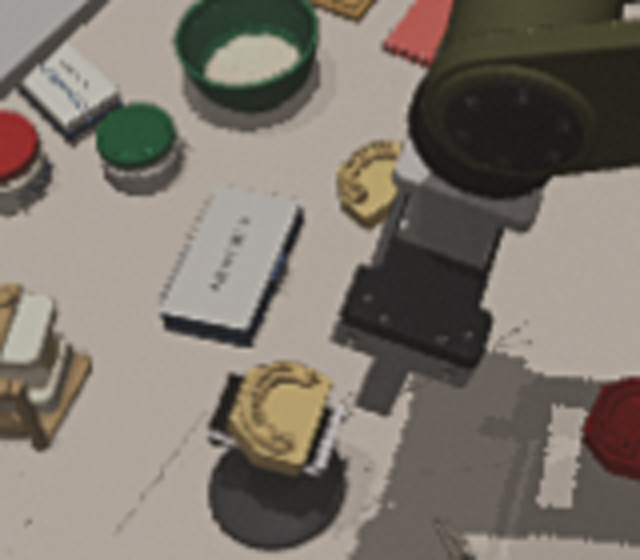

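The cast sits above the stop with a dark gap showing, square across the slope. A last numeric check in the plate frame, and of the other cast:

```bash
python3 - <<'E'
from h import *
import pickle
c=pickle.load(open("w9.pkl","rb"))
az=np.radians(20);sl=np.radians(18)
x=np.array([np.cos(az)*np.cos(sl),np.sin(az)*np.cos(sl),np.sin(sl)]);y=np.array([-np.sin(az),np.cos(az),0]);z=np.cross(x,y);C=np.array([.555,.2768,.088])
def pp(u,h):
    o,d=ray(c,(240+u[0]/4-.4,90+u[1]/4-.4));t=(h-(o-C)@z)/(d@z);w=o+t*d-C;return np.round([w@x*1000,w@y*1000],1)
for u in [(197,317),(463,316),(473,190),(412,92),(248,92),(183,195)]: print("cast",pp(u,.016))
for u in [(222,42),(425,42)]: print("plate high corner (33,+-23)",pp(u,0))
for u in [(226,346),(420,346)]: print("stop inner (-36)",pp(u,.008))
t=camera("top");m=cv2.inRange(cv2.cvtColor(t["image"],cv2.COLOR_RGB2HSV),(18,85,60),(35,255,255))
k,l,st,ce=cv2.connectedComponentsWithStats(m)
for i in range(1,k):
    if st[i,4]>100: print(np.round(ce[i],1),st[i,4])
o=status.get_obs();print(o["time_s"],o["force"],abs(o["joint_vel"]).max())
E
```

```text
cast [-26.7  28. ]
cast [-26.6 -31. ]
cast [  1.  -32.5]
cast [ 21.6 -19. ]
cast [21.7 15.9]
cast [ 0.  30.3]
plate high corner (33,+-23) [32.2 22.4]
plate high corner (33,+-23) [ 32.1 -22.7]
stop inner (-36) [-34.8  22.2]
stop inner (-36) [-34.9 -22.1]
[401.1  75.8] 129
[367.3 101.2] 467
[189.  109.4] 217
[537.3 138. ] 245
[205.5 124.6] 109
[304.3 152.2] 397
[205.1 187.4] 563
[156.8 289.8] 3889
[113.4 322. ] 848
[165.  381.4] 2238
10.25 [-0.37637665 -0.42936745  0.36934225] 0.005094632842686401
```

The cast centre is about (-2.5, -1) mm in the plate frame, with yaw about 0 and the size right for flat seating. The other cast is unmoved at (304,152). Handing in.

```bash
python3 -c "
from station import ctrl
print(ctrl.hand_in())"
```

```text
the job is handed in; nothing more can be done
None
```

I took the cream cast nearest the front edge, set it teeth up on the left, sloping table, let go and backed away, then handed in at about 10.3 s. The hand-in gives no verdict.

- **Position:** my last wrist picture puts the cast's centre about 2.5 mm down-slope and 1 mm sideways of the plate centre, with its wide side square across the slope within about 1 degree. A gap of about 8 mm is left to the stop.
- **Seating:** I judged this indirectly. The visible outline measures about 48 x 63 mm, as it did on the worktop, and contact came at the expected height, with the plate centre at about 0.088 m. I did not measure the seating angle itself.
- **Other things:** the other cast is unmoved to within 0.1 pixel in the top view. The robot was clear of everything, and the wrist force read about zero.
- **Disagreements:**
  - My corner measurements gave a slope of 14 to 17 degrees, not 18, so I used the given 18.
  - The base top measured about 3 mm smaller each way than the stated 51 x 66 mm. I put this down to bevelled edges.
  - The contact force on setting down (peak about 25 N) leaned more down-slope than the plate's normal. The cast did not move visibly when released.

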